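# Fit the clean evaporation lid to the autosampler carousel and take off its dust cover

### The arm

A 7-joint arm with a two-finger parallel gripper is mounted at the origin on the work surface. World frame = base frame: x ahead of the robot, y to its left, z up, the work surface at z = 0. Lengths are in m, angles in rad, forces in N, time in s.
With the tool pointing down it reaches from about 0.4 to 0.85 m from the base axis. Payload 10.4 kg.
Tool frame: the origin (TCP) lies midway between the tips of the shut fingers; the grasp point (between the pads) lies 19 mm behind it (manip.grasp_offset is the distance from the TCP to the grasp point, in m); z points along the fingers, y is the line along which they close (so a half turn about z gives the same grasp; the last joint's range is limited). The gripper opens to 85 mm and grips with 20 to 120 N. Pads are 22 mm wide; open, the fingers measure 114 mm over their backs; the gripper's body (76 mm by 85 mm) begins 54 mm behind the grasp point. The pads swing forward as they close: fully open they stand 13 mm farther back than shut.
Start: joints at [1.227, 0.332, -0.065, 1.46, 0.022, 1.35, -0.088], TCP at [0.197, -0.593, 0.231] pointing down, gripper open.
Joint ranges: [-2.6, 2.6], [-0.5, 2.12], [-1.47, 1.34], [0.16, 2.42], [-1.27, 4.41], [0.06, 2.06], [-2.6, 2.6]. Speed limits (rad/s): [2.22, 2.22, 2.79, 2.79, 3.14, 3.14, 3.14].

### API

Orientations are given as a unit quaternion [x, y, z, w].
In Python, from workcell import manip, vision gives the robot as it stands (manip), with the cameras (vision).
- The arm moves only by the tool hand_motion, called after ">>>" as a command line: name --argument value ..., lists and objects as JSON in quotes. Schema: {"type":"object","properties":{"motion":{"type":"array","items":{"type":"object","properties":{"drx":{"type":"number"},"dry":{"type":"number"},"drz":{"type":"number"},"dx":{"type":"number"},"dy":{"type":"number"},"dz":{"type":"number"},"aperture":{"type":"number"}},"additionalProperties":false,"required":["aperture"]},"minItems":1,"maxItems":20},"grip_n":{"type":"number"},"only":{"type":"string"},"quiet":{"type":"boolean"},"lines":{"type":"string"}},"required":["motion"],"additionalProperties":false}. motion is a list of rows, 1 to 20 of them, each an object with the fields drx, dry, drz (a rotation vector in normalised numbers (1 is pi rad)), dx, dy, dz (the shift in normalised numbers (1 is 0.8 m)), aperture (the opening from 0.0 (shut) to 1.0 (fully open)); a field left out counts as zero (the opening has to be given); each row is the pose to reach, as a shift and turn from the pose commanded when the call began, along the tool's axes at that moment; what a row does not reach only later rows make up. A row lasts 1/8 s, in which the tool goes at most 0.0625 m and 0.188 rad, less where a joint would pass 70% of its speed; a pose out of reach is approached as far as the arm can. The fingers move at their own pace and stop on an object; grip_n is the grip in N (left out, the last holds). Time passes only in rows, so rows that do not move let the fingers close. The tool returns the time, the measured TCP pose, the force, the opening and the grip force at its end. only (a regular expression) keeps the lines of the reply that match it, lines (a string "A,B") keeps lines A to B, and quiet returns only ok. Shift and turn numbers lie between -1 and 1, and a call with a number outside is refused. Input that does not fit is refused with a message, and nothing moves.
- manip.get_obs(): the state, without advancing time (a new reading comes with each control period).
- vision.camera(name): name is "scene" or "top" or "wrist"; returns the picture (480x640x3 uint8, blue, green, red); there is no depth.
- vision.calibration(name): a dict with "fx", "fy", "cx", "cy" (pixels), "world_from_camera" (4x4, takes a point from camera to world coordinates); the wrist camera has in their place "tool_from_camera" (4x4, takes a point from camera to tool coordinates, whose origin is the TCP and whose axes are the flange's). Camera axes: x right, y up, looking along -z (the intrinsics and any distortion apply to the point x, -y, -z); pixel columns grow to the right and rows downward; lengths in m; the calibration is good to about 2 mm. A picture is of the moment at which its call begins: read the wrist's pose just before it. calibration takes no time and is no camera call.
- manip.hand_in(): hands the job in; it is judged then, once.
The state is a dict: "clock": time; "joint_pos": joint angles; "joint_velocities": joint speeds; "tau": joint torques, N m; "position": TCP position; "ee_rot": TCP orientation; "ft_force": force on the tool from outside, world axes, zero at the start; "torque": the same for the moment, N m; "grip_width": opening from 0.0 (shut) to 1.0 (fully open); "grasp_force": force on a finger pad.
Only numpy, scipy, OpenCV 4.12 (cv2) and the standard library are available. Lean on these libraries where they do the work, as an engineer would, in place of code of your own. Each camera call takes 0.05 s, during which the arm holds its last target. There are 200 camera calls.

### The job

Slide the autosampler's carriage all the way out to its stop, carry the evaporation lid over with the dust cover still on it, lower the two together into the vial carousel (do not drop them) until the lid is fully seated, and let go of it. Then lift off the dust cover alone, leaving the evaporation lid seated, the carriage at its stop and everything else where it stands. Finish while still holding the dust cover level and still in the air, well clear above the knob.

Things in the scene. Friction and masses are not known exactly. Their poses are not given: they have to be found in the camera images.
- autosampler: Low white instrument fixed to the bench, 180 x 470 mm, 56 mm high; origin at the centre of its underside, own y along its length. A carriage slides on its top along own -y. At its +y end stands a needle tower 290 mm high; tower, arm (underside 260 mm up) and needle (tip 174 mm up) fill own y from 85 mm to the +y end, own x within 50 mm
- carriage (a joint): Travel of the carriage in m: 0 = home under the needle, 0.16 = all the way out, a hard stop. Slides along the autosampler's own -y with about 3 N of friction and slight damping; stays where it is left
- pull_handle (a point): Centre of the bar of the carriage's pull handle, an upright steel arch at its -y end: round bar 10 mm thick, 76 mm long along the point's x (across the slide), 104 mm above the bench, 33 mm above the carriage plate, 105 mm from the carousel's axis and 45 mm clear of its wall. Its axes are the autosampler's: pull along the point's -y
- lid_seat (a point): Where the origin of the evaporation lid lies when fully seated: on the upright axis of the vial carousel (round grey open drum on the carriage, 120 mm outside, 112 mm inside diameter, rim 119 mm above the bench), 10 mm below the rim, 109 mm above the bench. Axes as the autosampler's
- lid_rest: Round white dish, 156 mm across and 8 mm high, fixed to the bench, on which the two lids stand nested at the start, 6 mm above the bench; origin at the centre of its underside
- evaporation_lid: Inner lid, white plastic, 0.17 to 0.34 kg; origin at the centre of its underside, z up. Plug 106 mm diameter from 0 to 10 mm, bevelled foot, enters the carousel; flange 124 mm diameter from 10 to 15 mm, rests on the carousel's rim; boss 28 mm diameter to 26 mm; round metal knob 22 mm diameter from 26 to 82 mm. Lifting it by the knob lifts the cover with it
- lid_knob (a point): Top centre of the evaporation lid's knob, 82 mm above that lid's origin. With the dust cover on, the knob stands 33 mm out of the cover's collar; only this part of it can be gripped then
- dust_cover: Outer lid, grey plastic, 0.09 to 0.18 kg, laid loosely on the inner lid's flange; origin at the centre of its skirt's lower edge, z up. Skirt 136 mm outside, 130 mm inside diameter; flat top from 12 to 16 mm; collar 42 mm outside diameter from 16 to 46 mm with a 32 mm hole for the knob. Nested, its origin is 3 mm above the inner lid's; sideways play 2 mm
- cover_collar (a point): Centre of the upper edge of the dust cover's collar, 46 mm above that cover's origin and 30 mm above its flat top. Gripping the collar does not touch the knob inside it, and lifts the cover alone
- vial_rack: Bystander: white vial rack with small vials, 60 x 100 x 40 mm; it or the lid rest stands in either of two places; origin at the centre of its underside
- sample_vial: Bystander: small amber vial, 26 mm diameter, 48 mm high, between the lids and the autosampler; origin at the centre of its underside
- wash_bottle: Bystander: white bottle, 66 mm diameter, 170 mm high, at the far side; origin at the centre of its underside
- reagent_bottle: Bystander: amber bottle, 72 mm diameter, 150 mm high, at the far side; origin at the centre of its underside
- soap_bottle: Bystander: orange bottle, 60 mm diameter, 130 mm high, at the far right; origin at the centre of its underside
- tip_box: Bystander: pipette tip box, 87 x 124 x 62 mm, to the right of the lids; origin at the centre of its underside
- beaker: Bystander: glass beaker, 68 mm diameter, 85 mm high, near the robot between the lids and the autosampler; origin at the centre of its underside

How it is judged:
By the outcome, as a careful person would: the job done as asked, in the order asked, and still so for the second after the job is handed in, while the arm keeps its last pose, push and grip.
It also fails if it takes over 61 s, if anything falls off the work surface, if the arm or the gripper's body presses on something with over 40 N, if the wrist force passes 120 N, or if a joint passes its speed limit or range.

## Working session

There is one attempt and no reset: what is moved stays moved. The work goes in short steps, Python scripts to look and compute and a tool call to move; the robot and the scene stay as the last step left them, time stands still between calls to the robot, and variables do not carry over. Pictures are saved under pics/ and viewed, at most 12 in all, crops included, and the job is handed in when it is done.

```bash
ls; mkdir -p pics
```

Run:
```python
from workcell import manip, vision
import cv2,numpy as np
np.set_printoptions(precision=4,suppress=True)
o=manip.get_obs();print(o)
for n in("scene","top","wrist"):
    c=vision.calibration(n);print(n,c)
    cv2.imwrite(f"pics/{n}0.png",vision.camera(n))
```

```text
pics
workcell.py
{'clock': 0.0, 'joint_pos': array([ 1.2274,  0.3329, -0.0647,  1.461 ,  0.0216,  1.3499, -0.0885]), 'joint_velocities': array([-0.0023,  0.0011, -0.001 , -0.0011, -0.0007, -0.0006, -0.001 ]), 'tau': array([ -0.0005, -62.543 ,   0.0491, -39.1607,   0.0162,   0.0098,
        -0.    ]), 'position': array([ 0.197 , -0.5927,  0.2305]), 'ee_rot': array([ 0.9872,  0.1597, -0.0002, -0.0007]), 'ft_force': array([ 0.3414, -0.806 , -0.109 ]), 'torque': array([-0.0045,  0.0331,  0.0226]), 'grasp_force': 0.0, 'grip_width': 0.9997560064209392}
scene {'fx': 538.58709264339, 'fy': 538.58709264339, 'cx': 316.18401110998167, 'cy': 238.67437614788284, 'world_from_camera': array([[ 0.3614, -0.6518,  0.6667,  1.3307],
       [ 0.9324,  0.2455, -0.2654, -0.3704],
       [ 0.0093,  0.7175,  0.6965,  0.8722],
       [ 0.    ,  0.    ,  0.    ,  1.    ]])}
top {'fx': 492.1928755397878, 'fy': 492.1928755397878, 'cx': 318.0007179382229, 'cy': 236.29719703738104, 'world_from_camera': array([[-0.0835,  0.9671, -0.2401,  0.3317],
       [-0.9965, -0.0817,  0.0175, -0.0658],
       [-0.0027,  0.2408,  0.9706,  1.1314],
       [ 0.    ,  0.    ,  0.    ,  1.    ]])}
wrist {'fx': 390.4042125036283, 'fy': 390.4042125036283, 'cx': 319.93814049714086, 'cy': 244.44198464970893, 'tool_from_camera': array([[-0.0002,  0.9634,  0.2681,  0.068 ],
       [ 1.    ,  0.0001,  0.0004, -0.0001],
       [ 0.0004,  0.2681, -0.9634, -0.1418],
       [ 0.    ,  0.    ,  0.    ,  1.    ]])}
```

View pics/scene0.png

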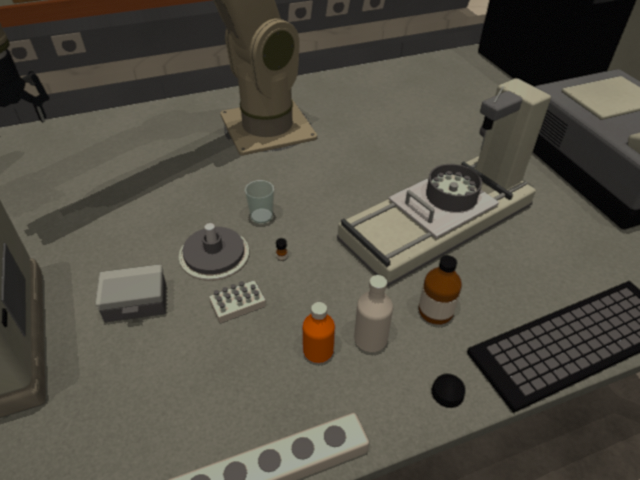

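View pics/top0.png

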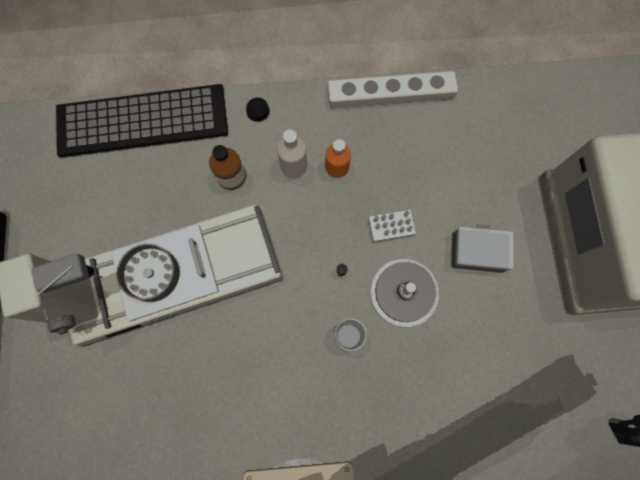

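The scene view shows the lids at about (213,250), the carousel at (453,188) and the handle at (420,205). In the top view the knob is at about (410,287), the handle bar at (197,258) and the drum at (148,272). I'll enlarge these areas to read them more precisely.

Create h.py:
```python
import numpy as np,cv2
from workcell import manip, vision
from scipy.spatial.transform import Rotation as R
np.set_printoptions(precision=4,suppress=True)
def cam(n):
    c=vision.calibration(n)
    if n=="wrist":
        o=manip.get_obs();T=np.eye(4);T[:3,:3]=R.from_quat(o["ee_rot"]).as_matrix();T[:3,3]=o["position"]
        return c,T@c["tool_from_camera"]
    return c,c["world_from_camera"]
def plane(n,u,v,z,cw=None):
    c,T=cw or cam(n)
    d=T[:3,:3]@np.array([(u-c["cx"])/c["fx"],-(v-c["cy"])/c["fy"],-1])
    return T[:3,3]+d*(z-T[2,3])/d[2]
def proj(n,p,cw=None):
    c,T=cw or cam(n)
    q=T[:3,:3].T@(np.array(p)-T[:3,3])
    return np.array([c["cx"]-c["fx"]*q[0]/q[2],c["cy"]+c["fy"]*q[1]/q[2]])
def crop(im,x,y,w,h,s):
    return cv2.resize(im[y:y+h,x:x+w],None,fx=s,fy=s,interpolation=cv2.INTER_CUBIC)
```

Run:
```python
from h import *
t=cv2.imread("pics/top0.png");s=cv2.imread("pics/scene0.png")
a=crop(t,90,220,200,75*2,4)
cv2.imwrite("pics/c1.png",a)
b=np.hstack([crop(t,365,250,80,80,5),crop(s,173,210,80,80,5)])
cv2.imwrite("pics/c2.png",b)
```

```text
(no output)
```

View pics/c1.png

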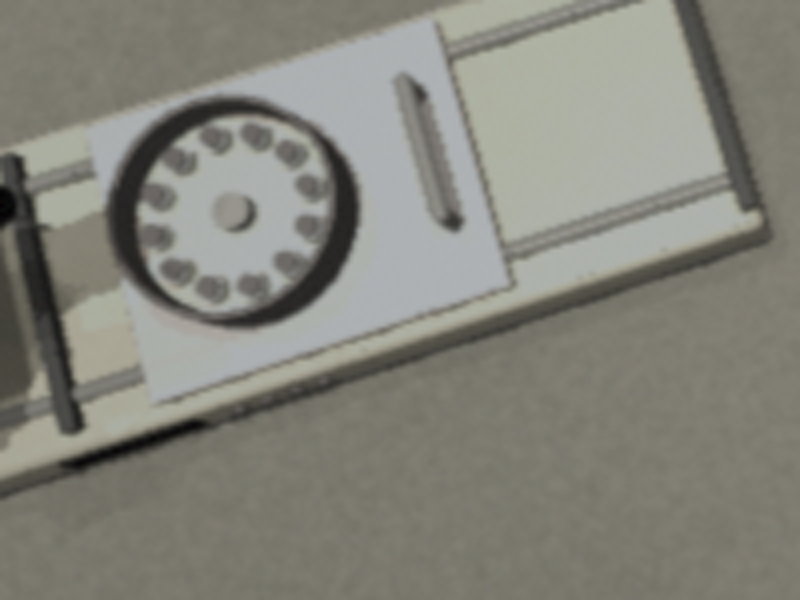

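View pics/c2.png

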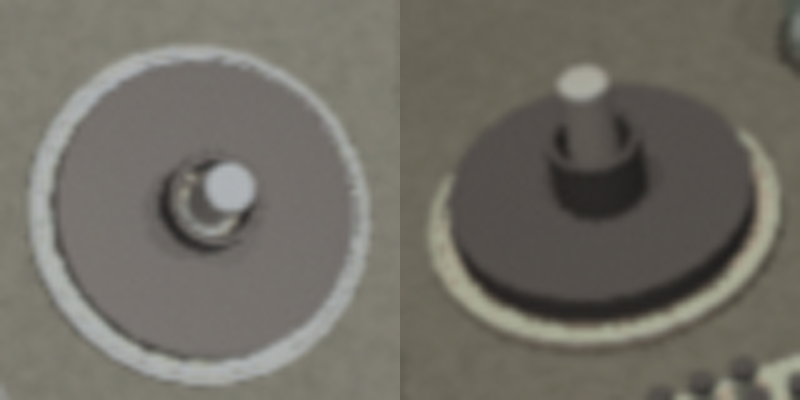

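The crops show the handle bar from about top-view (191,240) to (201,276). The drum rim centre is near (146,272). The knob top is at top-view (411,287.4) and scene-view (209.4,226.6).

Run:
```python
from h import *
k=plane("top",411,287.4,.088);k2=plane("scene",209.4,226.6,.088);print("knob",k,k2)
dish=plane("top",365+200/5,250+215/5,.008);print("dish",dish)
a=plane("top",90+403/4,220+80/4,.108);b=plane("top",90+443/4,220+220/4,.108);print("bar",a,b,(a+b)/2,np.linalg.norm(a-b))
d=plane("top",90+223/4,220+207/4,.119);print("drum",d,np.linalg.norm(((a+b)/2-d)[:2]))
v=((a+b)/2-d);print("slide yaw",np.degrees(np.arctan2(v[1],v[0])), "bar yaw",np.degrees(np.arctan2(*(a-b)[[1,0]])))
# plate corner z=.071 & base edge
e=[plane("top",90+u/4,220+w/4,.071) for u,w in((432,20),(512,285),(158,402),(90,128))]
for i in range(4):
    q=e[(i+1)%4]-e[i];print("plate",e[i],np.degrees(np.arctan2(q[1],q[0])),np.linalg.norm(q))
c=np.mean(e,0);print(c)
for p,z in(("sc",0),):
    m=(a+b)/2;print("handle in scene",proj("scene",[*m[:2],.109]),"drum",proj("scene",d))
print("tool axes",R.from_quat(manip.get_obs()["ee_rot"]).as_matrix())
```

```text
knob [ 0.4616 -0.2725  0.088 ] [ 0.4652 -0.2715  0.088 ]
dish [ 0.4599 -0.2731  0.008 ]
bar [0.5997 0.1877 0.108 ] [0.5221 0.1683 0.108 ] [0.5609 0.178  0.108 ] 0.0799585319778481
drum [0.5366 0.2799 0.119 ] 0.10478938359165088
slide yaw -76.55899136582251 bar yaw 14.001173571294814
plate [0.6426 0.18   0.071 ] -165.48972067922014 0.15722696800656621
plate [0.4903 0.1406 0.071 ] 103.79698118834692 0.19589854646560337
plate [0.4436 0.3308 0.071 ] 14.174860208156685 0.1578479901608079
plate [0.5967 0.3695 0.071 ] -76.38807780110903 0.1949832692476793
[0.5433 0.2552 0.071 ]
handle in scene [418.4413 198.4907] drum [453.3127 178.5707]
tool axes [[ 0.949   0.3153 -0.0004]
 [ 0.3153 -0.949   0.0009]
 [-0.     -0.001  -1.    ]]
```

The measurements agree: the bar is 80 mm long, the handle is 104.8 mm from the drum axis, and the yaw is about 13.8°. Next I'll move above the handle with the gripper half open and check with the wrist camera.

The manual's scale: shifts go in shares of 0.8 m and turns go in shares of pi rad. Converting my numbers, -0.617 m is -0.7713, 0.588 m is 0.735, 0.08 rad is 0.0255.

>>> hand_motion --motion '[{"drz":0.0255,"dx":0.25,"dy":-0.2625,"aperture":0.5},{"drz":0.0255,"dx":0.5,"dy":-0.525,"aperture":0.5},{"drz":0.0255,"dx":0.735,"dy":-0.7713,"aperture":0.5},{"drz":0.0255,"dx":0.735,"dy":-0.7713,"aperture":0.5},{"drz":0.0255,"dx":0.735,"dy":-0.7713,"aperture":0.5},{"drz":0.0255,"dx":0.735,"dy":-0.7713,"aperture":0.5},{"drz":0.0255,"dx":0.735,"dy":-0.7713,"aperture":0.5},{"drz":0.0255,"dx":0.735,"dy":-0.7713,"aperture":0.5},{"drz":0.0255,"dx":0.735,"dy":-0.7713,"aperture":0.5},{"drz":0.0255,"dx":0.735,"dy":-0.7713,"aperture":0.5},{"drz":0.0255,"dx":0.735,"dy":-0.7713,"aperture":0.5},{"drz":0.0255,"dx":0.735,"dy":-0.7713,"aperture":0.5},{"drz":0.0255,"dx":0.735,"dy":-0.7713,"aperture":0.5},{"drz":0.0255,"dx":0.735,"dy":-0.7713,"aperture":0.5},{"drz":0.0255,"dx":0.735,"dy":-0.7713,"aperture":0.5},{"drz":0.0255,"dx":0.735,"dy":-0.7713,"aperture":0.5},{"drz":0.0255,"dx":0.735,"dy":-0.7713,"aperture":0.5},{"drz":0.0255,"dx":0.735,"dy":-0.7713,"aperture":0.5}]' --grip_n 40

```text
clock: 2.4
position: [0.5606, 0.1767, 0.2315]
ee_rot: [0.993, 0.119, 0.0, 0.0]
ft_force: [-0.9, -0.2, -1.2]
grip_width: 0.503
grasp_force: 0.0
```

Run:
```python
from h import *
cw=cam("wrist");cv2.imwrite("pics/w1.png",vision.camera("wrist"))
for p in([.561,.178,.109],[.5997,.1877,.109],[.5221,.1683,.109]):print(proj("wrist",p,cw))
print(manip.grasp_offset,manip.get_obs()["joint_pos"])
```

```text
[318.3782 235.8252]
[317.9268 178.2021]
[318.7304 289.3528]
0.0187 [ 0.2584  0.3527 -0.8045  1.5304  0.2578  1.3679 -1.8987]
```

View pics/w1.png

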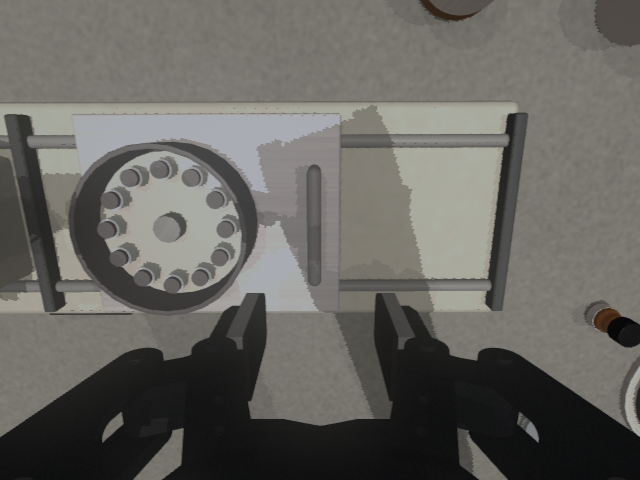

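The wrist view shows the bar at u≈314, v 165–286, and the drum rim centre at about (165,226). The yaw is good, with the bar vertical in the image.

Run:
```python
from h import *
cw=cam("wrist")
m=plane("wrist",314,225.5,.108,cw);a=plane("wrist",314,165,.106,cw);b=plane("wrist",314,286,.106,cw);print("bar",m,np.linalg.norm(a-b))
for v,u in((226,164.5),):
    d=plane("wrist",u,v,.119,cw);print("drum",d,np.linalg.norm((m-d)[:2]))
o=manip.get_obs();Rm=R.from_quat(o["ee_rot"]).as_matrix();print(Rm.T@(m-o["position"]))
```

```text
bar [0.5672 0.1829 0.108 ] 0.08706947434820593
drum [0.5457 0.2802 0.119 ] 0.09963535819026996
[ 0.0078 -0.0043  0.1235]
```

To row units: 0.144 m is 0.18, 0.004 m is 0.005.

>>> hand_motion --motion '[{"dx":0.005,"dy":-0.0038,"dz":0.0625,"aperture":0.5},{"dx":0.005,"dy":-0.0038,"dz":0.125,"aperture":0.5},{"dx":0.005,"dy":-0.0038,"dz":0.1625,"aperture":0.5},{"dx":0.005,"dy":-0.0038,"dz":0.18,"aperture":0.5},{"dx":0.005,"dy":-0.0038,"dz":0.18,"aperture":0.5},{"dx":0.005,"dy":-0.0038,"dz":0.18,"aperture":0},{"dx":0.005,"dy":-0.0038,"dz":0.18,"aperture":0},{"dx":0.005,"dy":-0.0038,"dz":0.18,"aperture":0},{"dx":0.005,"dy":-0.0038,"dz":0.18,"aperture":0},{"dx":0.005,"dy":-0.0038,"dz":0.18,"aperture":0},{"dx":0.005,"dy":-0.0038,"dz":0.18,"aperture":0}]' --grip_n 50

```text
clock: 3.82
position: [0.5645, 0.1819, 0.0887]
ee_rot: [0.993, 0.12, 0.001, 0.0]
ft_force: [-1.1, -0.2, 6.5]
grip_width: 0.095
grasp_force: 48.9
```

To row units: 0.155 m is 0.1938, 0.095 m is 0.1188.

>>> hand_motion --motion '[{"dy":0.025,"aperture":0},{"dy":0.0563,"aperture":0},{"dy":0.0875,"aperture":0},{"dy":0.1188,"aperture":0},{"dy":0.15,"aperture":0},{"dy":0.175,"aperture":0},{"dy":0.1875,"aperture":0},{"dy":0.1938,"aperture":0},{"dy":0.1938,"aperture":0}]'

```text
clock: 4.95
position: [0.597, 0.0505, 0.0889]
ee_rot: [0.992, 0.128, -0.0, -0.01]
ft_force: [-17.5, 49.4, 8.5]
grip_width: 0.093
grasp_force: 52.0
```

>>> hand_motion --motion '[{"dy":0.0038,"aperture":0},{"dy":0.0075,"aperture":0},{"dy":0.0113,"aperture":0},{"dy":0.0113,"aperture":0}]'

```text
clock: 5.45
position: [0.5971, 0.0504, 0.0887]
ee_rot: [0.991, 0.132, -0.001, -0.015]
ft_force: [-24.0, 71.5, 10.1]
grip_width: 0.096
grasp_force: 53.8
```

Travel halted at 136 mm with a rising force. I'll look before pushing any further.

To row units: -0.012 m is -0.015, -0.01 m is -0.0125.

>>> hand_motion --motion '[{"dy":-0.0125,"aperture":0},{"dy":-0.015,"aperture":0},{"dy":-0.015,"aperture":0}]'

```text
clock: 5.82
position: [0.597, 0.0507, 0.0888]
ee_rot: [0.992, 0.127, -0.0, -0.009]
ft_force: [-13.8, 42.8, 7.6]
grip_width: 0.092
grasp_force: 51.9
```

Run:
```python
from h import *
s=vision.camera("scene");t=vision.camera("top")
cv2.imwrite("pics/d1.png",np.hstack([crop(s,320,140,200,150,2),crop(t,90,170,200,150,2)]))
```

```text
(no output)
```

View pics/d1.png

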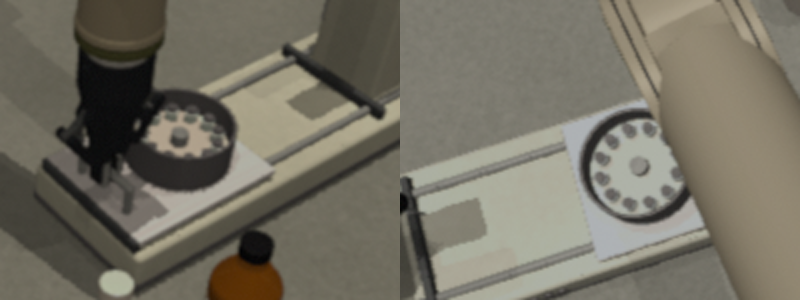

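The scene view shows the plate's front edge up against the dark end bar. The rear plate corner is now at top-view (171.5,232.5). I'll compute the travel from that.

Run:
```python
from h import *
p=plane("top",171.5,232.5,.071);q=plane("top",112.5,252,.071);print(p-q,np.linalg.norm(p-q))
p=plane("top",90+197/2,170+257/2,.071);q=plane("top",90+158/4,220+402/4,.071);print(p-q,np.linalg.norm(p-q))
# base ends, z .056: -y end corners in c1 and needle tower
e=plane("top",90+765/4,220+215/4,.056);print("base corner",e)
ux=np.array([.971,.2385]);uy=np.array([-.2385,.971])
# base centre from -y,-x... corner at own (-90,-235)
c=e[:2]+.09*ux+.235*uy;print("base centre",c)
for n,x in(("drum0 top",[.5366,.2799]),("drum0 wrist",[.5457,.2802]),("handle0",[.5645,.1819])):
    d=np.array(x)-c;print(n,d@ux,d@uy)
```

```text
[ 0.0335 -0.1303  0.    ] 0.13450890211326
[ 0.0364 -0.1264  0.    ] 0.13149046046964186
base corner [0.5197 0.0028 0.056 ]
base centre [0.551  0.2524]
drum0 top -0.00743193290207331 0.030102717652188193
drum0 wrist 0.0014757170979266925 0.028223667652188218
handle0 -0.003714032902073269 -0.07170943234781178
```

To row units: -0.012 m is -0.015, -0.01 m is -0.0125.

>>> hand_motion --motion '[{"dy":-0.0125,"aperture":0},{"dy":-0.015,"aperture":0},{"dy":-0.015,"aperture":0}]'

```text
clock: 6.3
position: [0.597, 0.0509, 0.0888]
ee_rot: [0.992, 0.122, 0.001, -0.002]
ft_force: [-3.6, 12.7, 6.4]
grip_width: 0.098
grasp_force: 51.3
```

>>> hand_motion --motion '[{"dy":-0.0038,"aperture":0.1},{"dy":-0.0038,"aperture":0.25},{"dy":-0.0038,"aperture":0.4},{"dy":-0.0038,"aperture":0.4},{"dy":-0.0038,"dz":-0.075,"aperture":0.4},{"dy":-0.0038,"dz":-0.15,"aperture":0.4},{"dy":-0.0038,"dz":-0.2,"aperture":0.4},{"dy":-0.0038,"dz":-0.2,"aperture":0.4},{"dy":-0.0038,"dz":-0.2,"aperture":0.4}]'

```text
clock: 7.42
position: [0.596, 0.0482, 0.2464]
ee_rot: [0.993, 0.12, -0.001, 0.0]
ft_force: [0.0, 0.2, 0.1]
grip_width: 0.401
grasp_force: 0.0
```

Run:
```python
from h import *
cw=cam("wrist");cv2.imwrite("pics/w2.png",vision.camera("wrist"));print(manip.get_obs()["position"])
```

```text
[0.5958 0.0482 0.2459]
```

View pics/w2.png

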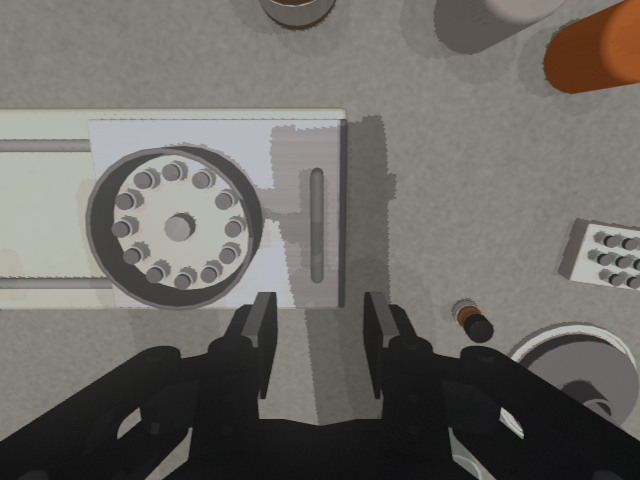

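The plate edge sits flush against the end bar, so the carriage is at its stop. Next I'll fit the projected circles of the rim, knob, cover and dish in all the views to get accurate centres.

Add to h.py:
```python
def fit(im,cw,guess,circles,span=.010):
    """centre (x,y) that puts projected circles [(r,z)] on the strongest edges"""
    g=cv2.GaussianBlur(cv2.cvtColor(im,cv2.COLOR_BGR2GRAY).astype(np.float32),(0,0),1)
    m=np.hypot(cv2.Sobel(g,-1,1,0),cv2.Sobel(g,-1,0,1));m=np.minimum(m,np.percentile(m,97))
    c,T=cw;a=np.linspace(0,2*np.pi,180)
    best=(-1,)
    for st in(.001,.00025):
        base=np.array(best[1]) if best[0]>0 else np.array(guess[:2]);w=span if st==.001 else .001
        for dx in np.arange(-w,w+st/2,st):
            for dy in np.arange(-w,w+st/2,st):
                s=0
                for r,z in circles:
                    P=np.c_[base[0]+dx+r*np.cos(a),base[1]+dy+r*np.sin(a),0*a+z]
                    q=(P-T[:3,3])@T[:3,:3]
                    u=(c["cx"]-c["fx"]*q[:,0]/q[:,2]).astype(np.float32);v=(c["cy"]+c["fy"]*q[:,1]/q[:,2]).astype(np.float32)
                    s+=cv2.remap(m,u[None],v[None],cv2.INTER_LINEAR).mean()
                if s>best[0]:best=(s,(base[0]+dx,base[1]+dy))
    return np.array(best[1]),best[0]
```

Run:
```python
from h import *
t=cv2.imread("pics/top0.png");s=cv2.imread("pics/scene0.png");w=cv2.imread("pics/w2.png")
ux=np.array([.971,.2385]);uy=np.array([-.2385,.971])
for n,im in(("top",t),("scene",s)):
    cw=cam(n)
    for nm,g,ci in(("drum",(.54,.28),[(.06,.119),(.056,.119)]),("knob",(.463,-.272),[(.011,.088)]),("cover",(.463,-.272),[(.068,.025)]),("dish",(.463,-.272),[(.078,.008)])):
        p,sc=fit(im,cw,g,ci);print(n,nm,p,sc,p@ux,p@uy)
p,sc=fit(w,cam("wrist"),(.575,.15),[(.06,.119),(.056,.119)],.015);print("wrist drum",p,sc,p@ux,p@uy)
h=np.array([.597,.0509]);print("bar grip own y +105:",h@uy+.105)
```

```text
top drum [0.5385 0.2818] 229.84157 0.590080875 0.14514700000000005
top knob [ 0.4625 -0.2715] 119.36614 0.38433475 -0.37393275
top cover [ 0.4618 -0.2702] 112.71628 0.38390462500000005 -0.372540125
top dish [ 0.4632 -0.2728] 98.37313 0.38476487499999995 -0.375325375
scene drum [0.5398 0.2835] 191.21031 0.5917120000000001 0.146548125
scene knob [ 0.4645 -0.272 ] 124.015366 0.38615750000000004 -0.37489525
scene cover [ 0.474 -0.273] 90.210106 0.3951435 -0.378132
scene dish [ 0.4622 -0.2718] 91.13453 0.3840323749999999 -0.37411587500000004
wrist drum [0.571  0.1523] 180.6715 0.5907526249999999 0.011651250000000035
bar grip own y +105: 0.012039399999999992
```

All views agree: the seat is at (0.571, 0.1525) and the knob at about (0.463, -0.272). I'll go above the knob now.

To row units: 0.279 m is 0.3488, -0.12 m is -0.15.

>>> hand_motion --motion '[{"dx":-0.05,"dy":0.0625,"aperture":0.5},{"dx":-0.1,"dy":0.125,"aperture":0.5},{"dx":-0.15,"dy":0.2,"aperture":0.5},{"dx":-0.2,"dy":0.2625,"aperture":0.5},{"dx":-0.2375,"dy":0.325,"aperture":0.5},{"dx":-0.2563,"dy":0.3488,"aperture":0.5},{"dx":-0.2563,"dy":0.3488,"dz":0.0375,"aperture":0.5},{"dx":-0.2563,"dy":0.3488,"dz":0.0625,"aperture":0.5},{"dx":-0.2563,"dy":0.3488,"dz":0.0625,"aperture":0.5},{"dx":-0.2563,"dy":0.3488,"dz":0.0625,"aperture":0.5},{"dx":-0.2563,"dy":0.3488,"dz":0.0625,"aperture":0.5}]'

```text
clock: 8.85
position: [0.4643, -0.2713, 0.1981]
ee_rot: [0.993, 0.12, 0.0, 0.0]
ft_force: [-0.2, 0.6, -0.1]
grip_width: 0.497
grasp_force: 0.0
```

Run:
```python
from h import *
cw=cam("wrist");o=manip.get_obs();im=vision.camera("wrist");cv2.imwrite("pics/w3.png",im)
for nm,ci in(("knob",[(.011,.088)]),("cover",[(.068,.025)])):print(nm,fit(im,cw,(.463,-.272),ci))
Rm=R.from_quat(o["ee_rot"]).as_matrix()
print(Rm,Rm.T@(np.array([.4632,-.272,.058])-o["position"]))
```

```text
knob (array([ 0.4635, -0.2702]), np.float32(82.23787))
cover (array([ 0.4632, -0.2702]), np.float32(100.04567))
[[ 0.9711  0.2386  0.001 ]
 [ 0.2386 -0.9711 -0.0007]
 [ 0.0008  0.0009 -1.    ]] [-0.0013  0.0003  0.1401]
```

View pics/w3.png

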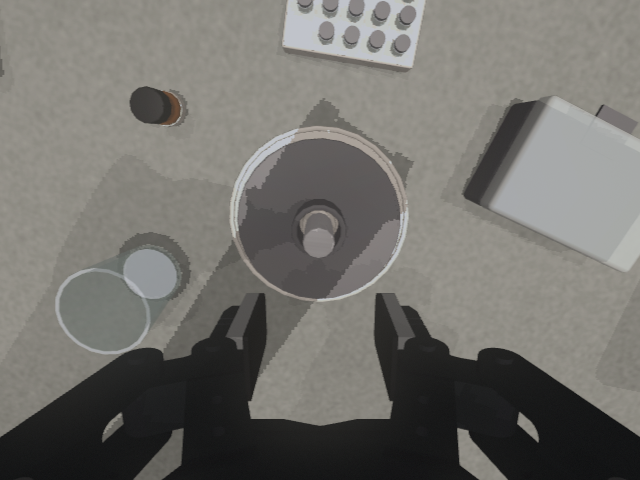

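The knob is at (319,238), centred between the fingers. I'll descend and grip it.

To row units: 0.14 m is 0.175, -0.001 m is -0.0013.

>>> hand_motion --motion '[{"dx":-0.0013,"dz":0.0625,"aperture":0.5},{"dx":-0.0013,"dz":0.125,"aperture":0.5},{"dx":-0.0013,"dz":0.1625,"aperture":0.5},{"dx":-0.0013,"dz":0.175,"aperture":0.5},{"dx":-0.0013,"dz":0.175,"aperture":0.5},{"dx":-0.0013,"dz":0.175,"aperture":0},{"dx":-0.0013,"dz":0.175,"aperture":0},{"dx":-0.0013,"dz":0.175,"aperture":0},{"dx":-0.0013,"dz":0.175,"aperture":0},{"dx":-0.0013,"dz":0.175,"aperture":0},{"dx":-0.0013,"dz":0.175,"aperture":0}]' --grip_n 80

```text
clock: 10.28
position: [0.4639, -0.2718, 0.0589]
ee_rot: [0.993, 0.12, 0.001, 0.001]
ft_force: [-0.6, 1.6, 8.1]
grip_width: 0.233
grasp_force: 77.9
```

>>> hand_motion --motion '[{"dz":-0.0125,"aperture":0},{"dz":-0.025,"aperture":0},{"dz":-0.0375,"aperture":0},{"dz":-0.0375,"aperture":0}]'

```text
clock: 10.78
position: [0.4634, -0.2718, 0.0884]
ee_rot: [0.993, 0.12, 0.001, 0.001]
ft_force: [-0.5, -0.3, -5.1]
grip_width: 0.235
grasp_force: 78.4
```

It's held, and the load reads about 5 N. I'll lift it and carry it over the seat.

To row units: -0.386 m is -0.4825, 0.2057 m is 0.2571.

>>> hand_motion --motion '[{"dz":-0.0375,"aperture":0},{"dz":-0.0875,"aperture":0},{"dz":-0.1375,"aperture":0},{"dz":-0.1625,"aperture":0},{"dx":0.01,"dy":-0.02,"dz":-0.165,"aperture":0},{"dx":0.03,"dy":-0.0575,"dz":-0.165,"aperture":0},{"dx":0.055,"dy":-0.1038,"dz":-0.165,"aperture":0},{"dx":0.08,"dy":-0.15,"dz":-0.165,"aperture":0},{"dx":0.105,"dy":-0.1975,"dz":-0.165,"aperture":0},{"dx":0.13,"dy":-0.2438,"dz":-0.165,"aperture":0},{"dx":0.155,"dy":-0.2913,"dz":-0.165,"aperture":0},{"dx":0.18,"dy":-0.3375,"dz":-0.165,"aperture":0},{"dx":0.205,"dy":-0.385,"dz":-0.165,"aperture":0},{"dx":0.2275,"dy":-0.4275,"dz":-0.165,"aperture":0},{"dx":0.245,"dy":-0.46,"dz":-0.165,"aperture":0},{"dx":0.2538,"dy":-0.4763,"dz":-0.165,"aperture":0},{"dx":0.2571,"dy":-0.4825,"dz":-0.165,"aperture":0},{"dx":0.2571,"dy":-0.4825,"dz":-0.165,"aperture":0},{"dx":0.2571,"dy":-0.4825,"dz":-0.165,"aperture":0}]'

```text
clock: 13.15
position: [0.5707, 0.1512, 0.2192]
ee_rot: [0.993, 0.119, -0.0, 0.0]
ft_force: [0.2, -0.2, -4.2]
grip_width: 0.235
grasp_force: 78.9
```

Run:
```python
from h import *
o=manip.get_obs();Rm=R.from_quat(o["ee_rot"]).as_matrix();print(Rm[:,2],Rm.T@(np.array([.571,.1525,.162])-o["position"]))
s=vision.camera("scene");w=vision.camera("wrist");cv2.imwrite("pics/e1.png",np.hstack([crop(s,340,110,200,200,2),crop(w,120,80,400,400,1)]))
```

```text
[-0.     -0.0008 -1.    ] [ 0.0006 -0.0013  0.0572]
```

View pics/e1.png

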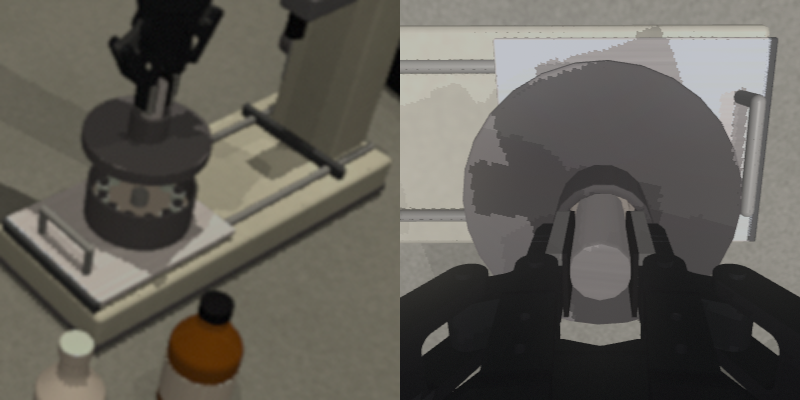

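The lids hang level above the drum. I'll lower them in, watching the force.

To row units: 0.042 m is 0.0525, -0.001 m is -0.0013.

>>> hand_motion --motion '[{"dy":-0.0013,"dz":0.0188,"aperture":0},{"dy":-0.0013,"dz":0.0375,"aperture":0},{"dy":-0.0013,"dz":0.0525,"aperture":0},{"dy":-0.0013,"dz":0.0525,"aperture":0}]'

```text
clock: 13.75
position: [0.5697, 0.1532, 0.1758]
ee_rot: [0.993, 0.12, -0.001, 0.0]
ft_force: [0.7, -0.2, -3.8]
grip_width: 0.232
grasp_force: 78.8
```

>>> hand_motion --motion '[{"dz":0.0038,"aperture":0},{"dz":0.0075,"aperture":0},{"dz":0.0113,"aperture":0},{"dz":0.0113,"aperture":0}]'

```text
clock: 14.25
position: [0.5702, 0.1534, 0.1681]
ee_rot: [0.993, 0.12, -0.0, 0.0]
ft_force: [-0.6, -0.8, -2.8]
grip_width: 0.231
grasp_force: 78.9
```

To row units: 0.005 m is 0.0063, 0.004 m is 0.005.

>>> hand_motion --motion '[{"dz":0.0025,"aperture":0},{"dz":0.005,"aperture":0},{"dz":0.0063,"aperture":0},{"dz":0.0063,"aperture":0}]'

```text
clock: 14.75
position: [0.5703, 0.1534, 0.1632]
ee_rot: [0.993, 0.12, -0.0, 0.0]
ft_force: [0.4, 1.0, -5.0]
grip_width: 0.231
grasp_force: 79.0
```

>>> hand_motion --motion '[{"dz":0.0019,"aperture":0},{"dz":0.0038,"aperture":0},{"dz":0.0038,"aperture":0}]'

```text
clock: 15.12
position: [0.5704, 0.1537, 0.1619]
ee_rot: [0.993, 0.12, 0.0, 0.0]
ft_force: [-6.9, -2.4, 10.7]
grip_width: 0.231
grasp_force: 80.8
```

To row units: 0.002 m is 0.0025.

>>> hand_motion --motion '[{"dz":0.0025,"aperture":0},{"dz":0.0025,"aperture":0}]'

```text
clock: 15.38
position: [0.5705, 0.1537, 0.1618]
ee_rot: [0.993, 0.12, 0.001, 0.001]
ft_force: [-14.3, -5.2, 27.6]
grip_width: 0.23
grasp_force: 82.7
```

>>> hand_motion --motion '[{"dz":-0.0038,"aperture":0.3},{"dz":-0.0038,"aperture":0.4},{"dz":-0.0038,"aperture":0.6},{"dz":-0.0038,"aperture":0.65},{"dz":-0.0038,"aperture":0.65}]'

```text
clock: 16.0
position: [0.5703, 0.1534, 0.1611]
ee_rot: [0.993, 0.12, -0.0, -0.0]
ft_force: [-1.0, 1.2, -0.5]
grip_width: 0.651
grasp_force: 0.0
```

Run:
```python
from h import *
cw=cam("wrist");w=vision.camera("wrist");s=vision.camera("scene");cv2.imwrite("pics/f1.png",np.hstack([crop(s,340,110,200,200,2),crop(w,120,80,400,400,1)]))
o=manip.get_obs();print(o["position"],fit(w,cw,(.571,.1525),[(.068,.128)]),fit(s,cam("scene"),(.571,.1525),[(.068,.128)]))
```

```text
[0.5703 0.1534 0.1612] (array([0.569, 0.153]), np.float32(52.627403)) (array([0.5722, 0.1495]), np.float32(74.282555))
```

View pics/f1.png

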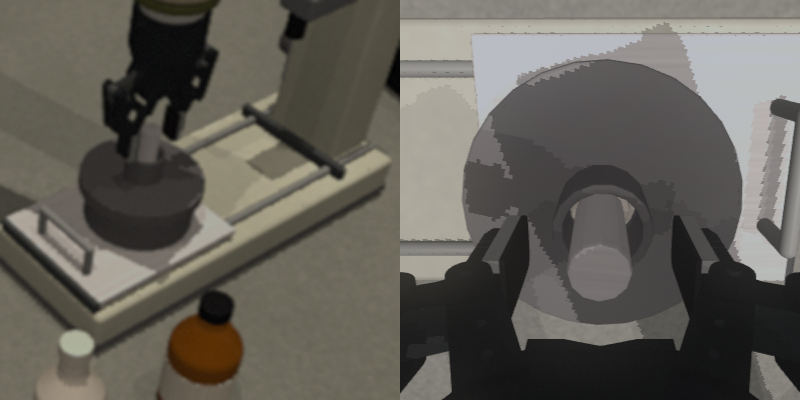

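It's seated level and released, and the knob is free in the collar. Now I'll grip the collar.

To row units: 0.033 m is 0.0413, 0.028 m is 0.035.

>>> hand_motion --motion '[{"dz":0.0188,"aperture":0.65},{"dz":0.035,"aperture":0.65},{"dz":0.0413,"aperture":0.65},{"dz":0.0413,"aperture":0.65}]'

```text
clock: 16.6
position: [0.5701, 0.1534, 0.1277]
ee_rot: [0.993, 0.12, -0.0, -0.0]
ft_force: [1.0, -0.2, 0.4]
grip_width: 0.65
grasp_force: 0.0
```

>>> hand_motion --motion '[{"aperture":0},{"aperture":0},{"aperture":0},{"aperture":0},{"aperture":0}]' --grip_n 50

```text
clock: 17.23
position: [0.5707, 0.1536, 0.1289]
ee_rot: [0.993, 0.12, 0.0, -0.0]
ft_force: [-0.3, 0.3, 5.3]
grip_width: 0.477
grasp_force: 50.9
```

To row units: -0.03 m is -0.0375, -0.018 m is -0.0225.

>>> hand_motion --motion '[{"dz":-0.005,"aperture":0},{"dz":-0.0125,"aperture":0},{"dz":-0.0225,"aperture":0},{"dz":-0.0375,"aperture":0},{"dz":-0.0375,"aperture":0}]'

```text
clock: 17.85
position: [0.571, 0.1537, 0.1597]
ee_rot: [0.993, 0.12, 0.001, -0.0]
ft_force: [0.3, 0.6, -1.5]
grip_width: 0.477
grasp_force: 50.5
```

>>> hand_motion --motion '[{"dz":-0.0188,"aperture":0},{"dz":-0.0438,"aperture":0},{"dz":-0.0688,"aperture":0},{"dz":-0.0938,"aperture":0},{"dz":-0.1188,"aperture":0},{"dz":-0.1438,"aperture":0},{"dz":-0.16,"aperture":0},{"dz":-0.1625,"aperture":0},{"dz":-0.1625,"aperture":0},{"dz":-0.1625,"aperture":0}]'

```text
clock: 19.1
position: [0.5701, 0.1533, 0.2875]
ee_rot: [0.993, 0.12, -0.001, 0.0]
ft_force: [-0.8, -0.5, -1.0]
grip_width: 0.47
grasp_force: 50.5
```

Run:
```python
from h import *
s=vision.camera("scene");t=vision.camera("top");cv2.imwrite("pics/g1.png",np.hstack([crop(s,340,80,200,250,2),crop(t,90,150,200,250,2)]))
```

```text
(no output)
```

View pics/g1.png

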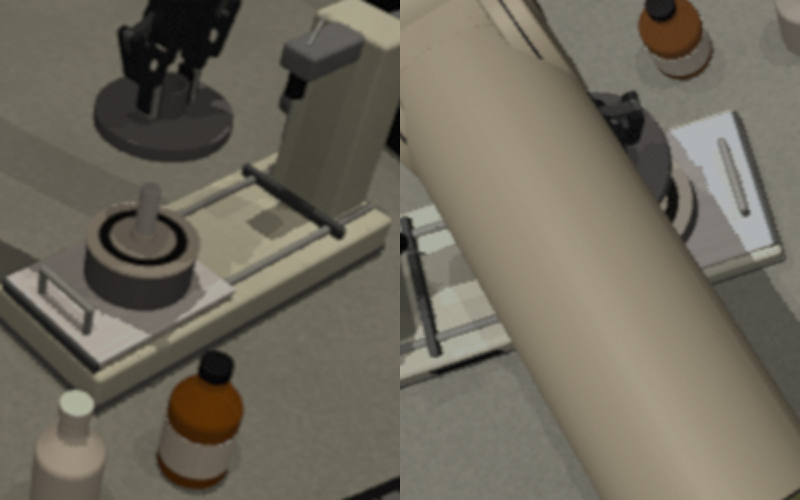

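The cover is held level, about 80 mm clear above the knob. The lid sits on the drum and the plate is at the end bar. One numeric check on the lid before handing in.

Run:
```python
from h import *
s=vision.camera("scene");cw=cam("scene")
print("knob top",fit(s,cw,(.571,.1525),[(.011,.191)]),"flange",fit(s,cw,(.571,.1525),[(.062,.124)]))
o=manip.get_obs();print(o["clock"],o["joint_velocities"],R.from_quat(o["ee_rot"]).as_matrix()[:,2],o["ft_force"])
```

```text
knob top (array([0.5712, 0.151 ]), np.float32(32.096825)) flange (array([0.5745, 0.1502]), np.float32(79.34346))
19.25 [-0.0007 -0.0023 -0.0022 -0.0034  0.0003  0.0003 -0.0003] [-0.0007 -0.0002 -1.    ] [ 0.0256  0.1362 -1.0931]
```

```bash
python3 -c "
from workcell import manip, vision
print(manip.hand_in())"
```

```text
the job is handed in; nothing more can be done
None
```

I handed the job in at about 19 s: the carriage is out at its stop (it moved about 136 mm, so it seems to have started about 25 mm out), the evaporation lid is seated and released in the carousel, and the dust cover is held level about 80 mm above the knob.

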